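Fit the ejector and grating disc to the vegetable cutter

TASK

Get the vegetable cutter ready for grating: put the all-white ejector disc over the drive spindle, flange face down and fully home on the black seat, then put the red-hubbed grating disc over the spindle on top of it, also face down and flat. Lower each disc until it rests before you let go rather than dropping it, and leave the green-hubbed slicing disc lying where it is.

Things in the scene. Friction and masses are not known exactly. Their poses are not given: they have to be found in the camera images.
- ejector: Ejector disc, wholly white plastic with four thin grey ribs on the flange: flange 120 mm across, 6 mm thick, and a round hub 42 mm across standing 30 mm up from it (36 mm tall in all); a 28 mm hole runs right through the axis. Lies loose on the worktop, flange down, hub up (the hub is its grip). Origin: on the axis at the flange's underside, z up the axis; yaw is free. About 0.16 kg.
- grater: Grating disc, metal flange dotted with small dark holes and a red plastic hub: flange 120 mm across, 6 mm thick, and a round hub 42 mm across standing 30 mm up from it (36 mm tall in all); a 28 mm hole runs right through the axis. Lies loose on the worktop, flange down, hub up (the hub is its grip). Origin: on the axis at the flange's underside, z up the axis; yaw is free. About 0.32 kg.
- slicer: Slicing disc, metal flange with two blades and a green plastic hub, not wanted now: flange 120 mm across, 6 mm thick, and a round hub 42 mm across standing 30 mm up from it (36 mm tall in all); a 28 mm hole runs right through the axis. Lies loose on the worktop, flange down, hub up (the hub is its grip). Origin: on the axis at the flange's underside, z up the axis; yaw is free. About 0.32 kg.
- seat (a point): Centre of the level black seat, 150 mm across, on the cutter's fixed white drive unit (210 mm square); 90 mm above the worktop, z up, at the foot of the brass spindle. Spindle: 20 mm thick, 60 mm tall from here, top 12 mm tapering to a 6 mm tip. Seated, the ejector's origin is at this point; the grater rests on the ejector's hub, its origin 36 mm above this point.
Not all that is in view belongs to the job. Leave any blue or pink look-alike of the ejector alone. What is shaped like the grater but orange or purple is not meant.

How it is judged:
On the way, in this order (a step that is already met when the one before it is completed fails the run):
1. the ejector disc sits flat on the seat over the spindle, let go (horizontal distance between ejector and seat below 0.01 m and z of ejector in the frame of seat between -0.006 and 0.006 m and angle between ejector's own z axis and vertical below 0.1 rad and contact force between the fingers and ejector below 0.1 N), for 0.2 s.
2. the grating disc sits flat on the ejector's hub over the spindle, let go (horizontal distance between grater and seat below 0.01 m and z of grater in the frame of seat between 0.03 and 0.042 m and angle between grater's own z axis and vertical below 0.1 rad and contact force between the fingers and grater below 0.1 N), for 0.2 s.
At the end, for the whole second after the job is handed in: The ejector disc lies on the seat and the grating disc on the ejector's hub, each centred on the spindle within 10 mm, within 6 mm of its seated height, level within 0.1 rad, let go and at rest; the slicing disc is within 30 mm of where it lay (all of step 1 and all of step 2 and linear speed of each of ejector, grater below 0.03 m/s and distance of slicer from where it was at the start of the episode below 0.03 m); the robot touches nothing.
It fails at once if the ejector disc is let go over the spindle more than 25 mm above its seat (horizontal distance between ejector and seat below 0.03 m and z of ejector in the frame of seat above 0.025 m and contact force between the fingers and ejector below 0.05 N).
It fails at once if the grating disc is let go over the spindle more than 25 mm above its place on the ejector's hub (horizontal distance between grater and seat below 0.03 m and z of grater in the frame of seat above 0.061 m and contact force between the fingers and grater below 0.05 N).
It fails at once if the slicing disc is moved more than 30 mm (distance of slicer from where it was at the start of the episode above 0.03 m).
It also fails if it takes over 58 s, if anything falls off the work surface, if the arm or the gripper's body presses on something with over 40 N, if the wrist force passes 120 N, or if a joint passes its speed limit or range.

ROBOT

A 6-joint arm with a two-finger parallel gripper is mounted at the origin on the work surface. World frame = base frame: x ahead of the robot, y to its left, z up, the work surface at z = 0. Lengths are in m, angles in rad, forces in N, time in s.
With the tool pointing down it reaches from about 0.3 to 0.75 m from the base axis. Payload 8.5 kg.
Tool frame: the origin (TCP) lies midway between the tips of the shut fingers; the grasp point (between the pads) lies 19 mm behind it (r.pinch_z is the distance from the TCP to the grasp point, in m); z points along the fingers, y is the direction in which the jaws open and shut (so a half turn about z gives the same grasp; the last joint's range is limited). The gripper opens to 88 mm and grips with 3 to 60 N. Pads are 18 mm wide; open, the fingers measure 123 mm over their backs; the gripper's body (75 mm by 187 mm) begins 45 mm behind the grasp point.
Start: joints at [-1.402, 0.381, 1.297, -0, 1.464, -0.215], TCP at [0.206, -0.51, 0.239] pointing down, gripper open.
Joint ranges: [-3.11, 3.11], [-0.89, 2.33], [0.22, 2.48], [-1.42, 4.56], [0.17, 2.85], [-2.88, 2.88]. Speed limits (rad/s): [2.39, 2.39, 3.14, 3.14, 3.14, 3.14].

INTERFACE

Orientations are given as a rotation vector (axis times angle).
In Python, from plant import r gives the robot as it stands. The module is installed in compiled form; this text tells all that it offers.
- The arm moves only by the shell command python3 -m crank 'ROWS' [OPENING] [FORCE]. ROWS is JSON, a list of rows, each a list of 6 numbers: the shift along the tool's x, y, z in cm, then the turn, a rotation vector about the tool's x, y, z in rad. A call has 1 to 20 rows; each row is the pose to reach, as a shift and turn from the pose measured when the call began, along the tool's axes at that moment; what a row does not reach only later rows make up. A row lasts 1/12 s, in which the tool goes at most 41.7 mm and 7.16 degrees, less where a joint would pass 70% of its speed; a pose out of reach is approached as far as the arm can. A call with a gripper value outside its range is refused whole. OPENING is the finger opening in cm, from 0 to 8.81, set as the call begins (- or left out, the last holds). The fingers move at their own pace and stop on an object; FORCE is the grip in N (left out, the last holds). Time passes only in rows, so rows that repeat a pose let the fingers close. It gives the time, the measured TCP pose, the force and the opening at its end, in the units of the state.
- r.read_state(): the state, without advancing time (a new reading comes with each control period).
- r.capture(name): name is "scene" or "side" or "wrist"; returns the picture (480x640x3 uint8, blue, green, red); there is no depth.
- r.camera_model(name): a dict with "vfov" (degrees; the focal length in pixels is half the picture's height over the tangent of half this angle, whatever the lens; pixels are square), "cx", "cy" (the principal point, pixels), "k1" (the pictures are not rectified: a ray, as slopes to the right and down, at radius r is drawn at 1 + k1 r^2 times it, then the intrinsics apply), "eye" and "orientation" of the camera in the world; the wrist camera has in their place "tool_from_camera" (4x4, takes a point from camera to tool coordinates, whose origin is the TCP and whose axes are the flange's). Camera axes: x right, y down, z forward; pixel columns grow to the right and rows downward; lengths in m; the calibration is good to about 2 mm. A picture is of the moment at which its call begins: read the wrist's pose just before it. camera_model takes no time and is no camera call.
- r.close_job(): hands the job in, once; it reports no verdict.
The state is a dict: "t": time; "qpos": joint angles; "qvel": joint speeds; "tau": joint torques, N m; "tcp_pos": TCP position; "tcp_rot": TCP orientation; "contact_force": force on the tool from outside, world axes, zero at the start; "torque": the same for the moment, N m; "grip_width": finger opening in m.
Only numpy, scipy, OpenCV 4.12 (cv2) and the standard library are available. Lean on these libraries where they do the work, as an engineer would, in place of code of your own. Each camera call takes 0.05 s, during which the arm holds its last target. There are 200 camera calls.

## Working session

There is one attempt and no reset: what is moved stays moved. The work goes in short steps, Python scripts to look and compute and a shell command to move; the robot and the scene stay as the last step left them, time stands still between calls to the robot, and variables do not carry over. Pictures are saved under pics/ and viewed, about 8 in all and at most 12, crops included, and the job is handed in when it is done.

```bash
mkdir -p pics
python3 - <<'E'
from plant import r
import cv2,numpy as np
np.set_printoptions(precision=4,suppress=True)
s=r.read_state();print(s)
for n in("scene","side","wrist"):
    cv2.imwrite(f"pics/{n}0.png",r.capture(n));print(n,r.camera_model(n))
E
```

```text
{'t': 0.0, 'qpos': array([-1.4023,  0.3812,  1.2982, -0.    ,  1.4636, -0.2153]), 'qvel': array([-0.0006, -0.0002, -0.0003,  0.0017,  0.0005, -0.0004]), 'tau': array([ -0.0006, -43.7929, -22.4559,   0.0713,   0.0352,  -0.0001]), 'tcp_pos': array([ 0.2059, -0.5097,  0.2381]), 'tcp_rot': array([-3.0825, -0.599 , -0.    ]), 'contact_force': array([-0.904 , -0.2223,  0.3438]), 'torque': array([-0.0328,  0.0515, -0.0232]), 'grip_width': 0.08814733650088538}
scene {'vfov': 54.048141881545504, 'cx': 323.04865098219574, 'cy': 235.51882219385817, 'k1': -0.09216195110265886, 'eye': array([1.1475, 0.2915, 0.9741]), 'orientation': array([-1.2445, -2.3984,  0.8662])}
side {'vfov': 42.088457800209746, 'cx': 314.92015019424565, 'cy': 249.68559893728684, 'k1': -0.14415024867959733, 'eye': array([-0.6526, -0.7077,  1.3749]), 'orientation': array([-2.0392,  1.2814, -0.5229])}
wrist {'vfov': 67.8886452124265, 'cx': 315.86724460485357, 'cy': 235.60534085220635, 'k1': 0.009912967821131623, 'tool_from_camera': array([[ 0.    , -0.9587, -0.2844,  0.0727],
       [ 1.    , -0.0001,  0.0006,  0.0009],
       [-0.0006, -0.2844,  0.9587, -0.1455],
       [ 0.    ,  0.    ,  0.    ,  1.    ]])}
```

View pics/scene0.png

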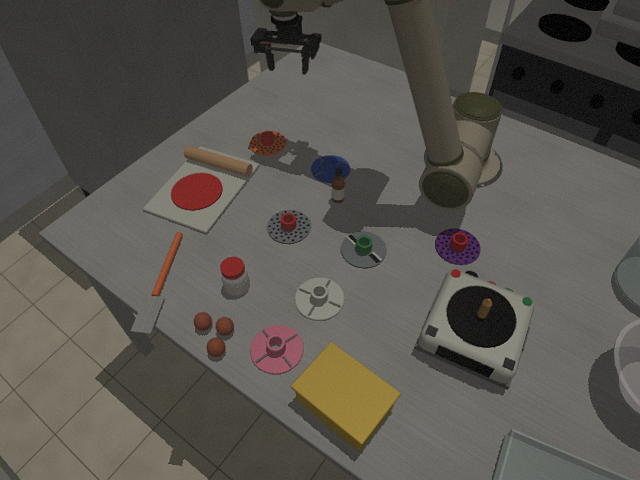

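View pics/side0.png

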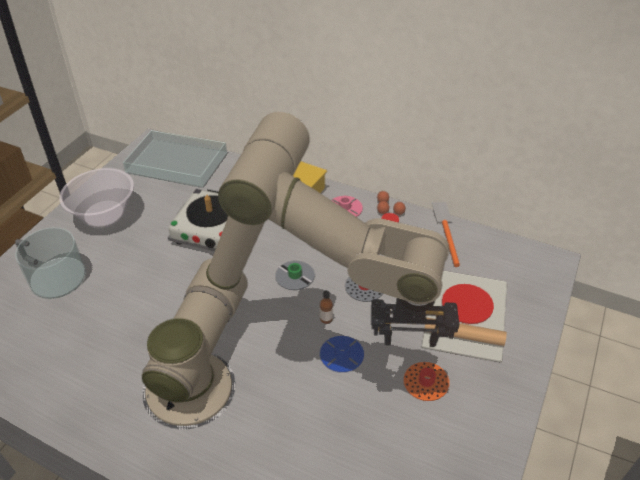

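In the scene view, the things that could be taken for the ejector are the white disc (319,298), the pink one (277,348) and the blue one (330,168). I choose the white. For the grater they are the grey dotted disc with a red hub (289,226), the orange one (267,142) and the purple one (458,245), and I choose the grey with the red hub. The slicer is at (363,249) and the spindle at (485,310). I'll check these in a close crop.

```bash
cat > h.py <<'E'
import numpy as np,cv2
from scipy.spatial.transform import Rotation as R
from plant import r
np.set_printoptions(precision=4,suppress=True)
def cam(n,s=None):
    m=r.camera_model(n);f=240/np.tan(np.radians(m["vfov"]/2))
    K=np.array([[f,0,m["cx"]],[0,f,m["cy"]],[0,0,1]]);d=np.array([m["k1"],0,0,0,0])
    if n=="wrist":
        s=s or r.read_state();T=m["tool_from_camera"];Rt=R.from_rotvec(s["tcp_rot"]).as_matrix()
        return K,d,Rt@T[:3,:3],s["tcp_pos"]+Rt@T[:3,3]
    return K,d,R.from_rotvec(m["orientation"]).as_matrix(),np.array(m["eye"])
def hit(c,uv,z):
    K,d,Rc,e=c;p=cv2.undistortPoints(np.array([[uv]],float),K,d)[0,0]
    v=Rc@[*p,1];return e+v*(z-e[2])/v[2]
def proj(c,P):
    K,d,Rc,e=c;return cv2.projectPoints(np.array(P,float),cv2.Rodrigues(Rc.T)[0],-Rc.T@e,K,d)[0][:,0]
def ring(p,rad,n=72):
    a=np.linspace(0,2*np.pi,n,endpoint=False);return np.c_[p[0]+rad*np.cos(a),p[1]+rad*np.sin(a),np.full(n,p[2])]
def totool(s,P): # world point -> tool frame, cm
    return 100*R.from_rotvec(s["tcp_rot"]).inv().apply(np.array(P)-s["tcp_pos"])
E
python3 - <<'E'
from h import *
c=cam("scene");im=cv2.imread("pics/scene0.png")
for k,uv,z in[("ej hub top",(319,292),.036),("gr",(288,219),.036),("sl",(363,242),.036),("spindle tip",(486,300),.15),("seat ctr",(482,316),.09),("bottle",(338,190),.06),("pink",(277,343),.036),("box",(345,380),.05),("jar top",(232,265),.07)]: print(k,hit(c,uv,z))
cv2.imwrite("pics/crop1.png",cv2.resize(im[190:390,255:545],None,fx=2.75,fy=2.75,interpolation=cv2.INTER_CUBIC))
E
```

```text
ej hub top [ 0.668  -0.0699  0.036 ]
gr [ 0.529  -0.2711  0.036 ]
sl [ 0.4811 -0.0656  0.036 ]
spindle tip [0.5463 0.2674 0.15  ]
seat ctr [0.5452 0.2747 0.09  ]
bottle [ 0.383  -0.2098  0.06  ]
pink [ 0.828  -0.0682  0.036 ]
box [0.8179 0.1032 0.05  ]
jar top [ 0.7429 -0.2703  0.07  ]
```

View pics/crop1.png

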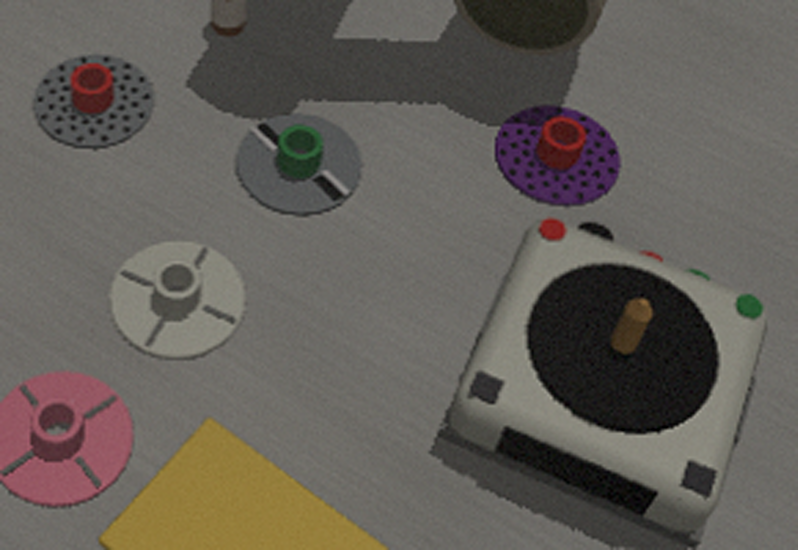

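The crop confirms the choices: an all-white disc with grey ribs (hub top at 319.7,290.4) and a grey dotted disc with a red hub (hub top at 288.5,217.3). The spindle tip is at (487.4,300.2). Next I work out the approach.

Run:
```python
from h import *
c=cam("scene");s=r.read_state()
e=hit(c,(319.7,290.4),.036);g=hit(c,(288.5,217.3),.036);t=hit(c,(487.4,300.2),.15)
print(e,g,t)
print("seat ring proj",[proj(c,ring(p,.075))[[np.argmin,np.argmax][i](proj(c,ring(p,.075))[:,j])] for p in[[t[0],t[1],.09]] for j in(0,1) for i in(0,1)])
print(R.from_rotvec(s["tcp_rot"]).as_matrix())
print(totool(s,[e[0],e[1],.16]))
```

```text
[ 0.6634 -0.0711  0.036 ] [ 0.5234 -0.2737  0.036 ] [0.5451 0.27   0.15  ]
seat ring proj [array([445.2745, 309.9496]), array([514.9615, 322.4387]), array([473.4816, 285.7788]), array([487.0773, 346.6731])]
[[ 0.9272  0.3744 -0.0002]
 [ 0.3744 -0.9272  0.0011]
 [ 0.0002 -0.0011 -1.    ]]
[ 58.8429 -23.5358   7.8683]
```

The seat ring predicted from the spindle tip matches the picture to within 2 px, so the seat is near (0.545, 0.272). Moving over the ejector.

```bash
python3 -m crank '[[58.8,-23.5,4,0,0,0],[58.8,-23.5,4,0,0,0],[58.8,-23.5,4,0,0,0],[58.8,-23.5,4,0,0,0],[58.8,-23.5,4,0,0,0],[58.8,-23.5,4,0,0,0],[58.8,-23.5,4,0,0,0],[58.8,-23.5,4,0,0,0],[58.8,-23.5,4,0,0,0],[58.8,-23.5,4,0,0,0],[58.8,-23.5,4,0,0,0],[58.8,-23.5,4,0,0,0],[58.8,-23.5,4,0,0,0],[58.8,-23.5,4,0,0,0],[58.8,-23.5,7.9,0,0,0],[58.8,-23.5,7.9,0,0,0],[58.8,-23.5,7.9,0,0,0],[58.8,-23.5,7.9,0,0,0],[58.8,-23.5,7.9,0,0,0],[58.8,-23.5,7.9,0,0,0]]' 8 20
python3 - <<'E'
from h import *
s=r.read_state();im=r.capture("wrist");c=cam("wrist",s);print(s["t"],s["tcp_pos"],s["qpos"])
np.save("s1.npy",s,allow_pickle=True);cv2.imwrite("pics/w1.png",im)
for q in ([.6634,-.0711,.036],):print(proj(c,[q]))
E
```

```text
t: 1.82
tcp_pos: [0.6629, -0.0729, 0.1611]
tcp_rot: [-3.084, -0.597, -0.003]
contact_force: [-0.0, -0.5, -0.0]
grip_width: 0.0799
1.8167 [ 0.6629 -0.0729  0.1611] [-0.2869  0.6431  1.0611  0.0008  1.4359  0.9014]
[[312.6522 225.2157]]
```

View pics/w1.png

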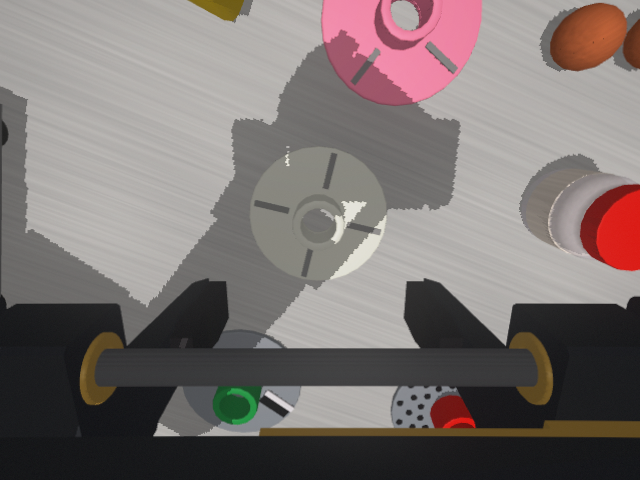

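The wrist view shows the white ejector (flange x 250–387, y 147–281, hole about (318,226)) between the jaws. The pink disc and the jar are clear of them. I'll fit the flange outline for a refined centre.

```bash
cat >> h.py <<'E'
from scipy.optimize import least_squares
def fit(c,ext,rad,z,p0): # ext: l,r,t,b pixel extents of a ring
    def f(p):
        q=proj(c,ring([p[0],p[1],z],rad));return np.r_[q[:,0].min(),q[:,0].max(),q[:,1].min(),q[:,1].max()]-ext
    o=least_squares(f,p0,diff_step=1e-3);return o.x,o.fun
E
python3 - <<'E'
from h import *
s=np.load("s1.npy",allow_pickle=True).item();c=cam("wrist",s)
p,e=fit(c,[250,387,147,281],.06,.004,[.663,-.07]);print(p,e)
print(hit(c,(318,222.5),.036))
print(totool(s,[*p,.009]), R.from_rotvec(s["tcp_rot"]).as_matrix())
E
```

```text
[ 0.6636 -0.0762] [-0.4269  0.4267 -0.1215  0.2051]
[ 0.667  -0.0742  0.036 ]
[-0.0819  0.3357 15.2081] [[ 0.9278  0.3731  0.0016]
 [ 0.3731 -0.9278  0.0004]
 [ 0.0016  0.0003 -1.    ]]
```

```bash
python3 -m crank '[[0,0.3,4,0,0,0],[0,0.3,8,0,0,0],[0,0.3,11,0,0,0],[0,0.3,13,0,0,0],[0,0.3,14.3,0,0,0],[0,0.3,15.1,0,0,0],[0,0.3,15.1,0,0,0],[0,0.3,15.1,0,0,0]]' && python3 -m crank '[[0,0,0,0,0,0],[0,0,0,0,0,0],[0,0,0,0,0,0],[0,0,0,0,0,0],[0,0,0,0,0,0],[0,0,0,0,0,0]]' 3 30
```

```text
t: 2.53
tcp_pos: [0.6646, -0.0762, 0.0111]
tcp_rot: [3.084, 0.596, 0.005]
contact_force: [0.2, -0.0, -0.0]
grip_width: 0.0803
t: 3.03
tcp_pos: [0.6646, -0.0761, 0.0113]
tcp_rot: [3.084, 0.596, 0.005]
contact_force: [0.2, 0.4, 0.8]
grip_width: 0.0424
```

```bash
python3 -m crank '[[0,0,-2,0,0,0],[0,0,-5,0,0,0],[0,0,-9,0,0,0],[0,0,-13,0,0,0],[0,0,-17,0,0,0],[0.2,-2,-19,0,0,0],[0.4,-6,-19.4,0,0,0],[0.6,-10,-19.4,0,0,0],[0.8,-14,-19.4,0,0,0],[1,-18,-19.4,0,0,0],[1.2,-22,-19.4,0,0,0],[1.4,-26,-19.4,0,0,0],[1.6,-30,-19.4,0,0,0],[1.8,-33.5,-19.4,0,0,0],[1.9,-35.8,-19.4,0,0,0],[1.9,-36.8,-19.4,0,0,0],[1.9,-36.8,-19.4,0,0,0],[1.9,-36.8,-19.4,0,0,0]]'
python3 - <<'E'
from h import *
s=r.read_state();print(s["t"],s["tcp_pos"])
for n in("scene","side","wrist"):cv2.imwrite(f"pics/{n}2.png",r.capture(n))
a=cv2.imread("pics/scene2.png")[190:390,400:560];b=cv2.imread("pics/wrist2.png")[:,:]
b=cv2.resize(b,(533,400));a=cv2.resize(a,None,fx=2.5,fy=2.5)[:400]
cv2.imwrite("pics/m2.png",np.hstack([a,b])[:, :933][:, :])
m=np.hstack([cv2.resize(a,(320,320)),cv2.resize(b,(427,320))]);cv2.imwrite("pics/m2.png",cv2.resize(m,(747,320)))
np.save("s2.npy",s,allow_pickle=True)
cv2.imwrite("pics/m2.png",cv2.imread("pics/wrist2.png"))
E
```

```text
t: 4.53
tcp_pos: [0.5447, 0.272, 0.2048]
tcp_rot: [3.083, 0.596, 0.004]
contact_force: [-0.1, 0.0, -0.7]
grip_width: 0.0411
4.5333 [0.5447 0.272  0.2048]
```

View pics/m2.png

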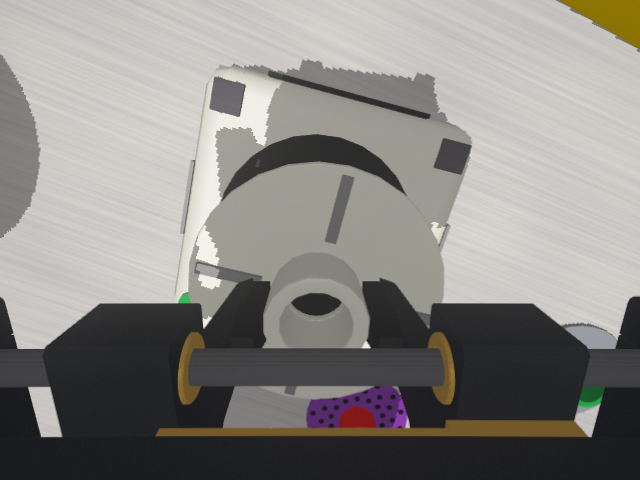

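The ejector is held level over the seat in the wrist view: flange x 188–445, top y 162. The black seat's far arc peaks at about (316,135). I'll measure the seat and the held disc in this one view, and the seat again in the first scene picture.

Run:
```python
from h import *
s=np.load("s2.npy",allow_pickle=True).item();c=cam("wrist",s)
print("seat scene",fit(cam("scene"),[447,516,285.6,347.5],.075,.09,[.545,.272]))
im=cv2.GaussianBlur(cv2.imread("pics/wrist2.png"),(3,3),0).max(2)
pts=[]
for u in range(235,400,5):
    col=im[100:200,u];k=np.where((col[:-1]>=80)&(col[1:]<80))[0]
    if len(k):pts.append((u,100+k[0]+.5))
P=np.array([hit(c,p,.09)[:2] for p in pts])
f=lambda q:np.hypot(*(P-q).T)-.075
o=least_squares(f,[.545,.272],loss="soft_l1",f_scale=.001);print("seat wrist",o.x,np.abs(o.fun).mean(),len(pts),pts[::8])
zb=s["tcp_pos"][2]-.0113
# disc: flange edge, left/right/top
def g(q):
    x=proj(c,ring([q[0],q[1],zb+.006],.06));return np.r_[x[:,0].min(),x[:,0].max(),x[:,1].min()]-[188,445,162]
o=least_squares(g,s["tcp_pos"][:2],diff_step=1e-3);print("disc",o.x,o.fun,s["tcp_pos"])
```

```text
seat scene (array([0.5442, 0.2729]), array([-0.3574,  0.3561,  0.5013, -0.4539]))
seat wrist [0.5401 0.2691] 0.004279985279530972 33 [(235, np.float64(173.5)), (275, np.float64(142.5)), (315, np.float64(134.5)), (355, np.float64(143.5)), (395, np.float64(104.5))]
disc [0.545  0.2706] [-1.7567  1.758   0.3218] [0.5447 0.272  0.2048]
```

Disc and seat agree within about 2 mm, against 4 mm of clearance and a tapered tip. I'll lower in stages and check the force.

```bash
python3 -m crank '[[0,0,2,0,0,0],[0,0,3.5,0,0,0],[0,0,4.3,0,0,0],[0,0,4.8,0,0,0],[0,0,5.2,0,0,0],[0,0,5.6,0,0,0],[0,0,6,0,0,0],[0,0,6.3,0,0,0],[0,0,6.3,0,0,0]]'
python3 - <<'E'
from plant import r
print(r.read_state()["torque"])
E
```

```text
t: 5.43
tcp_pos: [0.5448, 0.271, 0.1413]
tcp_rot: [3.084, 0.593, 0.002]
contact_force: [-3.7, -0.2, -2.5]
grip_width: 0.0406
[-0.13894488  0.56614123  0.00225324]
```

```bash
python3 -m crank '[[-0.15,-0.05,0,0,0,0],[-0.15,-0.05,0,0,0,0],[-0.15,-0.05,0.5,0,0,0],[-0.15,-0.05,0.5,0,0,0]]'
```

```text
t: 5.77
tcp_pos: [0.5432, 0.2708, 0.1357]
tcp_rot: [3.084, 0.593, 0.002]
contact_force: [-0.8, 0.3, -1.2]
grip_width: 0.0409
```

```bash
python3 -m crank '[[-0.05,0,1,0,0,0],[-0.05,0,2,0,0,0],[-0.05,0,2.8,0,0,0],[-0.05,0,3.1,0,0,0],[-0.05,0,3.3,0,0,0],[-0.05,0,3.4,0,0,0],[-0.05,0,3.4,0,0,0]]'
```

```text
t: 6.35
tcp_pos: [0.543, 0.2706, 0.1017]
tcp_rot: [3.084, 0.593, 0.002]
contact_force: [0.2, -0.2, -0.7]
grip_width: 0.0409
```

```bash
python3 -m crank '[[0,0,0.1,0,0,0],[0,0,0.2,0,0,0],[0,0,0.2,0,0,0]]'
```

```text
t: 6.6
tcp_pos: [0.5433, 0.2707, 0.1012]
tcp_rot: [3.084, 0.593, 0.005]
contact_force: [-3.7, -2.0, 7.0]
grip_width: 0.0408
```

Contact: 7 N upward at TCP z 0.1012, where 0.1013 was expected. The disc is on the seat, so I release and retreat.

```bash
python3 -m crank '[[0,0,0,0,0,0],[0,0,0,0,0,0],[0,0,0,0,0,0],[0,0,0,0,0,0],[0,0,-2,0,0,0],[0,0,-5,0,0,0],[0,0,-9,0,0,0],[0,0,-13,0,0,0],[0,0,-13,0,0,0]]' 8
python3 - <<'E'
from h import *
s=r.read_state();im=r.capture("scene");cv2.imwrite("pics/scene3.png",im);w=r.capture("wrist");cv2.imwrite("pics/wrist3.png",w)
np.save("s3.npy",s,allow_pickle=True);print(s["t"],s["tcp_pos"])
m=np.hstack([cv2.resize(im[250:400,400:560],(384,360),interpolation=cv2.INTER_CUBIC),cv2.resize(w[:,100:540],(330,360))])
cv2.imwrite("pics/m3.png",m)
c=cam("scene")
g=np.array([.5234,-.2737]);print(R.from_rotvec(s["tcp_rot"]).as_matrix(),totool(s,[*g,.17]))
E
```

```text
t: 7.35
tcp_pos: [0.545, 0.2715, 0.2393]
tcp_rot: [-3.085, -0.594, -0.027]
contact_force: [0.3, 0.7, 0.8]
grip_width: 0.0796
7.35 [0.545  0.2715 0.2393]
[[ 0.9285  0.3711  0.0166]
 [ 0.3711 -0.9286  0.0035]
 [ 0.0167  0.0029 -0.9999]] [-22.3502  49.8105   6.7041]
```

View pics/m3.png

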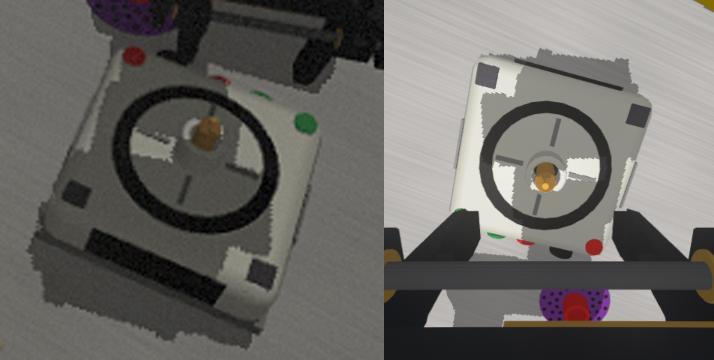

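The ejector lies flat and concentric in the black seat ring, with the spindle through its hub. Now over to the grater.

```bash
python3 -m crank '[[-22.3,49.8,0,0,0,0],[-22.3,49.8,0,0,0,0],[-22.3,49.8,0,0,0,0],[-22.3,49.8,0,0,0,0],[-22.3,49.8,0,0,0,0],[-22.3,49.8,0,0,0,0],[-22.3,49.8,0,0,0,0],[-22.3,49.8,0,0,0,0],[-22.3,49.8,0,0,0,0],[-22.3,49.8,0,0,0,0],[-22.3,49.8,0,0,0,0],[-22.3,49.8,0,0,0,0],[-22.3,49.8,3,0,0,0],[-22.3,49.8,6.7,0,0,0],[-22.3,49.8,6.7,0,0,0],[-22.3,49.8,6.7,0,0,0],[-22.3,49.8,6.7,0,0,0]]'
python3 - <<'E'
from h import *
s=r.read_state();im=r.capture("wrist");print(s["t"],s["tcp_pos"],s["qpos"])
np.save("s4.npy",s,allow_pickle=True);cv2.imwrite("pics/w4.png",im)
E
```

```text
t: 8.87
tcp_pos: [0.5215, -0.2733, 0.1655]
tcp_rot: [-3.085, -0.595, -0.009]
contact_force: [0.6, -1.4, 0.7]
grip_width: 0.08
8.8667 [ 0.5215 -0.2733  0.1655] [-0.6856  0.5054  1.3087  0.0048  1.3237  0.5031]
```

View pics/w4.png

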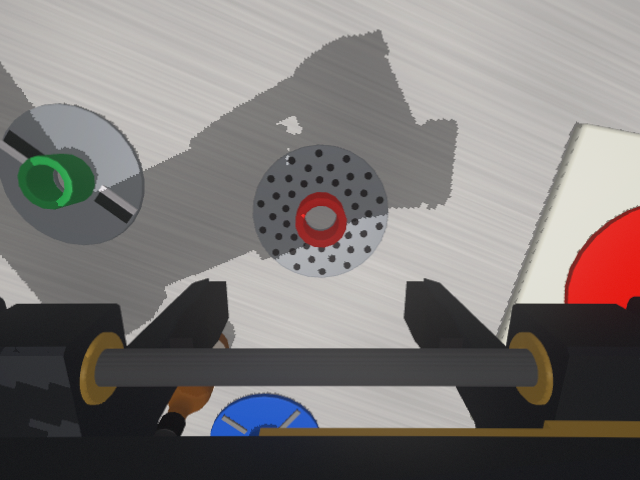

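The grater, a grey dotted flange with a red hub, sits between the jaws with flange x 253–388, y 144–277. The bottle (190,390), the slicer (65,175) and the cutting board on the right are clear.

Run:
```python
from h import *
s=np.load("s4.npy",allow_pickle=True).item();c=cam("wrist",s)
p,e=fit(c,[253,388,144,277],.06,.004,[.523,-.273]);print(p,e)
print(hit(c,(320.5,217),.036),totool(s,[*p,.0105]))
c=cam("scene");print(hit(c,(338,203),0),hit(c,(338,172),.1)) # bottle foot / top
```

```text
[ 0.5256 -0.2774] [-0.6295  0.6293 -0.0965  0.1962]
[ 0.53   -0.2751  0.036 ] [ 0.1407  0.5158 15.5006]
[ 0.376  -0.2134  0.    ] [ 0.3595 -0.2265  0.1   ]
```

```bash
python3 -m crank '[[0.2,0.5,4,0,0,0],[0.2,0.5,8,0,0,0],[0.2,0.5,11,0,0,0],[0.2,0.5,13,0,0,0],[0.2,0.5,14.6,0,0,0],[0.2,0.5,15.4,0,0,0],[0.2,0.5,15.4,0,0,0],[0.2,0.5,15.4,0,0,0]]' && python3 -m crank '[[0,0,0,0,0,0],[0,0,0,0,0,0],[0,0,0,0,0,0],[0,0,0,0,0,0],[0,0,0,0,0,0],[0,0,0,0,0,0]]' 3 40
```

```text
t: 9.58
tcp_pos: [0.5276, -0.2771, 0.014]
tcp_rot: [3.081, 0.596, 0.014]
contact_force: [-0.9, 0.1, -0.5]
grip_width: 0.0797
t: 10.08
tcp_pos: [0.5275, -0.2769, 0.0141]
tcp_rot: [3.082, 0.596, 0.014]
contact_force: [-1.4, 2.5, 2.2]
grip_width: 0.0418
```

Run:
```python
from h import *
s=r.read_state();Rt=R.from_rotvec(s["tcp_rot"]);z=Rt.as_matrix()[:,2]
print(totool(s,[.544,.271,.2]),totool(s,s["tcp_pos"]+[0,0,.186]))
print("tilt fix tool rotvec",Rt.inv().apply(np.cross(z,[0,0,-1])),z)
```

```text
[ 22.1195 -50.139  -18.6367] [  0.1481   0.0829 -18.5992]
tilt fix tool rotvec [ 0.0045 -0.008  -0.    ] [ 0.0091 -0.0012 -1.    ]
```

```bash
python3 -m crank '[[0,0,-2,0,0,0],[0,0,-5,0,0,0],[0.1,0.1,-9,0,0,0],[0.1,0.1,-13,0,0,0],[0.1,0.1,-17,0,0,0],[0.9,-2,-18.6,0,0,0],[2.5,-5.7,-18.6,0,0,0],[4.1,-9.4,-18.6,0,0,0],[5.7,-13.1,-18.6,0,0,0],[7.4,-16.8,-18.6,0,0,0],[9.0,-20.5,-18.6,0,0,0],[10.7,-24.2,-18.6,0,0,0],[12.3,-27.9,-18.6,0,0,0],[13.9,-31.6,-18.6,0,0,0],[15.6,-35.3,-18.6,0,0,0],[17.2,-39,-18.6,0,0,0],[18.8,-42.7,-18.6,0,0,0],[20.4,-46.2,-18.6,0,0,0],[21.5,-48.8,-18.6,0,0,0],[22.1,-50.1,-18.6,0,0,0]]' && python3 -m crank '[[0,0,0,0,0,0],[0,0,0,0,0,0]]'
python3 - <<'E'
from h import *
s=r.read_state();print(s["tcp_pos"],totool(s,[.544,.271,.2]))
print(R.from_rotvec(s["tcp_rot"]).as_matrix()[:,2])
w=r.capture("wrist");cv2.imwrite("pics/w5.png",w)
E
```

```text
t: 11.75
tcp_pos: [0.543, 0.2738, 0.1987]
tcp_rot: [3.081, 0.601, 0.011]
contact_force: [-0.6, 0.2, -3.7]
grip_width: 0.0407
t: 11.92
tcp_pos: [0.5425, 0.2739, 0.1978]
tcp_rot: [3.08, 0.603, 0.008]
contact_force: [-0.2, -0.7, -4.5]
grip_width: 0.0408
[0.5425 0.2739 0.1978] [ 0.0347  0.3239 -0.2169]
[ 0.0054 -0.0017 -1.    ]
```

View pics/w5.png

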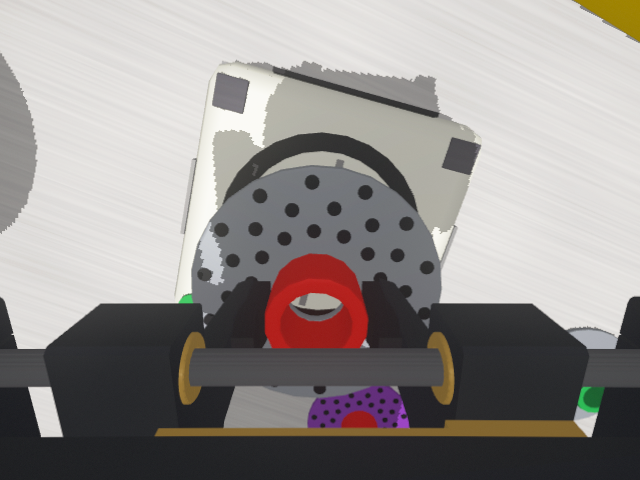

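The grater is held level over the cutter, about 3 mm left of the seat axis (disc centre at column 316.5, seat arc at about 320). I'll correct y by 0.3 cm and lower in stages.

```bash
python3 -m crank '[[0,0.3,1,0,0,0],[0,0.3,2.3,0,0,0],[0,0.3,2.8,0,0,0],[0,0.3,3.3,0,0,0],[0,0.3,3.7,0,0,0],[0,0.3,4.1,0,0,0],[0,0.3,4.4,0,0,0],[0,0.3,4.6,0,0,0],[0,0.3,4.6,0,0,0]]'
```

```text
t: 12.72
tcp_pos: [0.544, 0.2701, 0.1518]
tcp_rot: [3.081, 0.601, 0.008]
contact_force: [-0.0, 0.3, -3.0]
grip_width: 0.0407
```

```bash
python3 -m crank '[[0,0,0.4,0,0,0],[0,0,0.7,0,0,0],[0,0,0.9,0,0,0],[0,0,1.0,0,0,0],[0,0,1.1,0,0,0],[0,0,1.15,0,0,0],[0,0,1.15,0,0,0]]'
```

```text
t: 13.3
tcp_pos: [0.5441, 0.2701, 0.1406]
tcp_rot: [3.081, 0.601, 0.008]
contact_force: [-1.2, -0.5, -1.2]
grip_width: 0.0406
```

```bash
python3 -m crank '[[0,0,0.1,0,0,0],[0,0,0.15,0,0,0],[0,0,0.15,0,0,0]]'
```

```text
t: 13.55
tcp_pos: [0.5442, 0.2701, 0.1405]
tcp_rot: [3.081, 0.601, 0.01]
contact_force: [-4.4, -1.6, 6.7]
grip_width: 0.0405
```

Contact at TCP z 0.1405, where 0.140 was expected. The grater rests on the hub, so I release, retreat and check.

```bash
python3 -m crank '[[0,0,0,0,0,0],[0,0,0,0,0,0],[0,0,0,0,0,0],[0,0,0,0,0,0],[0,0,-2,0,0,0],[0,0,-5,0,0,0],[0,0,-9,0,0,0],[0,0,-12,0,0,0],[0,0,-12,0,0,0],[0,0,-12,0,0,0]]' 8
python3 - <<'E'
from h import *
s=r.read_state();im=r.capture("scene");w=r.capture("wrist");d=r.capture("side")
print(s["t"],s["tcp_pos"],s["contact_force"])
np.save("s6.npy",s,allow_pickle=True);cv2.imwrite("pics/w6.png",w);cv2.imwrite("pics/scene6.png",im)
m=np.hstack([cv2.resize(im[200:400,330:560],(414,360),interpolation=cv2.INTER_CUBIC),cv2.resize(w[:,100:540],(330,360))])
cv2.imwrite("pics/m6.png",m)
E
```

```text
t: 14.38
tcp_pos: [0.5437, 0.2704, 0.2619]
tcp_rot: [3.081, 0.601, 0.016]
contact_force: [0.4, -0.2, -0.5]
grip_width: 0.0799
14.3833 [0.5437 0.2704 0.2619] [ 0.3513 -0.1766 -0.4777]
```

View pics/m6.png

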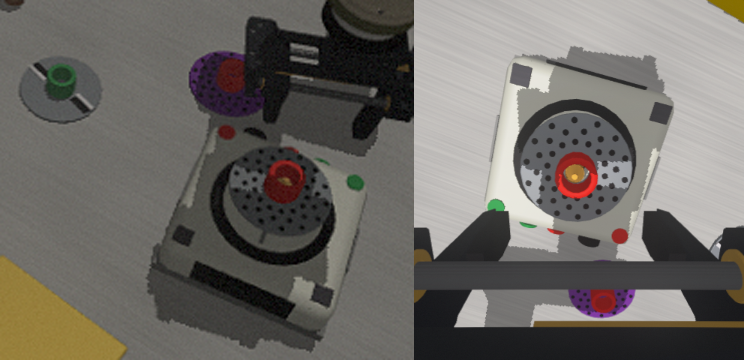

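The grater lies level on the ejector's hub with the spindle tip inside its hub, and the slicer is untouched. One numeric check before hand-in.

Run:
```python
from h import *
s=np.load("s6.npy",allow_pickle=True).item();c=cam("wrist",s)
for z in(.122,.130,.138):print(z,fit(c,[241.3,396,148,296],.06,z,[.544,.271]))
a,b=(cv2.imread(f"pics/scene{k}.png")[225:272,338:390].astype(int) for k in(0,6))
print("slicer crop mean diff",abs(a-b).mean())
r.close_job()
```

```text
0.122 (array([0.5436, 0.266 ]), array([ 4.7047, -4.7262,  2.8514, -4.1823]))
0.13 (array([0.5451, 0.2667]), array([ 2.6459, -2.6574,  1.2043, -1.8726]))
0.138 (array([0.5465, 0.2674]), array([ 0.4685, -0.4689, -0.5146,  0.5881]))
slicer crop mean diff 6.703218767048554
the job is handed in; nothing more can be done
```

The white ejector disc is on the black seat over the spindle, and the red-hubbed grater is face down on top of it. I lowered each disc until it touched (about 7 N upward) and only then let go. The job was handed in at about 14.5 s, and no verdict was reported.

- **Heights:** each disc made contact within about 0.5 mm of the height expected for it. Both look flat in the pictures, and the gripper was clear with no load on it at the end.
- **Centring:** the last outline fit put the grater at (0.545, 0.267), 4–6 mm from the measured seat (0.544, 0.272). The allowance is 10 mm, but the loose fit on the spindle should permit only about 4 mm.
- **Height from that fit:** it matched best about 6–8 mm above the expected height, which disagrees with the contact heights. I put this down to reading the edges off a reduced picture and did not measure again.
- **Ejector on the way down:** it first met a sideways force of 3.7 N from the spindle. I moved it about 1.5 mm before lowering further.
- **Slicer:** it looks unmoved, though I did not measure its position. A before-and-after comparison of its patch gave a mean difference of 6.7 grey levels, which could be noise and changed shadows.

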